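Snap a stud home with the bench-held pliers

ROBOT

A 6-joint arm with a two-finger parallel gripper is mounted at the origin on the work surface. World frame = base frame: x ahead of the robot, y to its left, z up, the work surface at z = 0. Lengths are in m, angles in rad, forces in N, time in s.
With the tool pointing down it reaches from about 0.275 to 0.825 m from the base axis. Payload 4.9 kg.
Tool frame: the origin (TCP) lies midway between the tips of the shut fingers; the grasp point (between the pads) lies 19 mm behind it (grip_point_offset is the distance from the TCP to the grasp point, in m); z points along the fingers, y is the line along which they close (so a half turn about z gives the same grasp; the last joint's range is limited). The gripper opens to 85 mm and grips with 20 to 120 N. Pads are 22 mm wide; open, the fingers measure 114 mm over their backs; the gripper's body (76 mm by 85 mm) begins 54 mm behind the grasp point. The pads swing forward as they close: fully open they stand 13 mm farther back than shut.
Start: joints at [-1.328, 0.326, -0.193, 1.052, 0, 1.437], TCP at [0.202, -0.511, 0.231] pointing down, gripper open.
Joint ranges: [-2.65, 2.65], [-0.97, 1.79], [-1.3, 1.35], [-1.93, 2.1], [-1.47, 1.37], [-3.14, 3.14]. Speed limits (rad/s): [2.57, 2.57, 3.14, 3.14, 3.14, 3.14].

INTERFACE

Orientations are given as a rotation vector (axis times angle).
In Python, from cell import * gives the robot as it stands. Calls block until the motion is done:
- movep(position, orientation): joint-space move of the TCP to a pose.
- move_l(position, velocity=0.15, rot=None, until_force=None): straight line of the TCP; rot=None keeps the orientation; velocity is the mean speed in m/s. With until_force (N) it stops when the force on the tool has changed by that much, and returns True; else False.
- set_joints(angles): joint-space move.
- let_go() and grab(newtons=None): open the fingers fully, or close them until they stop; newtons is the grip in N (None keeps the last).
- sleep(seconds).
- ik(position, orientation): joint angles nearest the present ones, or None.
- get_state(): the state.
- grab_frame(name): name is "scene" or "top"; returns a dict with "img" (480x640x3 uint8, red, green, blue), "fx", "fy", "cx", "cy" (pixels), "cam_to_world" (4x4, takes a point from camera to world coordinates). Camera axes: x right, y down, z forward; pixel columns grow to the right and rows downward; lengths in m; the calibration is good to about 2 mm. A picture is of the moment at which its call begins. There is no depth.
A pose or a line that the arm cannot do raises MotionError and nothing moves.
- sign_off(): hands the job in; it is judged then, once.
Trained networks look in the newest picture that a camera, given by its name, has taken for a name from the list of things; names that differ only in an ending like _2 or _b are one class to them, and where a whole thing is asked for, a point or a joint stands for the part that bears it (a point fixed in the world has none). Each returns a list of dicts, best first, with "score" (0 to 1); they miss things now and then, are a little off and sometimes report something else, mostly with a low value. They report only what shows in the picture. A call takes as long as a camera call. They do not tell look-alikes from the thing itself.
- spot_in(camera, name): "centre" ([column, row] in pixels, amid what is visible of it).
- silhouettes(camera, name): "mask" (480x640 bool, what is visible of it) and "centre" ([column, row] in pixels, amid what is visible of it).
- tip_of(camera, name): "centre" ([column, row] in pixels: a listed point, or the origin of a listed thing).
The state is a dict: "clock": time; "q": joint angles; "joint_velocities": joint speeds; "tau": joint torques, N m; "position": TCP position; "eef_rot": TCP orientation; "contact_force": force on the tool from outside, world axes, zero at the start; "wrist_torque": the same for the moment, N m; "finger_gap": opening from 0.0 (shut) to 1.0 (fully open); "grasp_force": force on a finger pad.
Only numpy, scipy, OpenCV 4.12 (cv2) and the standard library are available. Lean on these libraries where they do the work, as an engineer would, in place of code of your own. Each camera call takes 0.05 s, during which the arm holds its last target. There are 200 camera calls.

TASK

Lay the orange snap stud in the cradle of the bench-held pliers, barbed stem in the socket's mouth, and let go of it. Then press the loose red handle towards the fixed one, gently and always with less than 20 N, until the stud clicks fully home and flush; push the stud home only with the pliers, never with the gripper. Finally let the handle spring open, leaving the other things on the bench where they are.

Things in the scene. Friction and masses are not known exactly. Their poses are not given: they have to be found in the camera images.
- stud: Loose snap stud, about 120 g. Orange head 24 (x) x 30 (y) x 30 mm (z) with a round barbed steel stem, 13.5 mm long, on its -x face, stem axis 15 mm above the underside; neck 10, barb 16, tip 8 mm in diameter. Origin: centre of the head's underside. Starts underside down on the bench. Grip the head across y, fingers from above.
- stem_tip (a point): Tip of the stud's stem: 25.5 mm from the stud's origin along its -x, 15 mm up.
- pliers: Steel pliers lying flat, bolted to the bench on a plate 110 x 195 x 12 mm (none of it beyond y -95 mm, so under the grips is only bench). Yaw within 0.35 rad of 0. Origin: on the bench under the vertical pivot; z up, jaws at +y, red handles at -y. Handle on the +x side is fixed; the one on the -x side moves. Pressing it to +x swings a round black push pad at the jaws to -x.
- socket (a point): Middle of the socket's mouth at cradle floor level: x -22, y 72, z 36 mm in the pliers' frame, same axes. The grey socket face is x = 0; behind it (-x) a 22 mm slot, open on top, between cheeks 28 mm high, spring pawls inside. In front (+x) the flat cradle floor, z = 0, between low rails 32 mm apart and 5 mm high, so keep fingertips above z = 6 mm. Home: stud origin at x = 12 to 12.5 mm.
- cradle (a point): Where the stud's origin goes when laid in the cradle, x and y axes parallel to the pliers', stem to -x: 25.5 mm in +x from point socket (23 to 28 will do), on the cradle floor. From here the pad pushes it: the barb meets the pawls at 21 mm from the socket, the push peaks near 15.5 mm, then they give with a click and draw it home.
- lever (a joint): Angle of the moving handle: 0 open (a light spring, 1 to 2 N at the grip, holds it there), growing as it is pressed. The stud is home somewhere from 0.32 to 0.52 rad; stop at 0.60. This differs because the pad sits on an adjusting screw set anew each time (7 mm either way, no reading): feel for it. Open, the pad stands 44 mm or more from the socket face.
- grip (a point): Centre of the moving grip: a red bar 16 mm thick, 100 long, 34 high (14 to 48 mm above the bench), 150 mm from the pivot, pointing away from it. Open: x -53, y -140, z 31 mm in the pliers' frame. Press its -x side square to the bar with shut fingers. The push rises to 6 to 12 N, drops to under half at the click, then rises steeply, 2 to 4 N per mm, once home. 20 N bends it.
- terminal: Bystander: loose green terminal block, 50 x 30 x 36 mm; origin under its centre.
- tape: Bystander: loose yellow roll of tape, 60 mm across, 19 mm high; origin under its centre.
- screwdriver: Bystander: loose screwdriver lying on the bench.
There are look-alikes about, which are no part of the job. What is meant by the stud is not black or blue, and is the smaller of those in its own colour.

How it is judged:
On the way, in this order (a step that is already met when the one before it is completed fails the run):
1. the stud lies in the cradle, stem in the socket's mouth, not yet snapped, and the gripper has let go of it (x of stud in the frame of socket between 0.019 and 0.032 m and x of stem_tip in the frame of socket below 0.008 m and y of stud in the frame of socket between -0.005 and 0.005 m and z of stud in the frame of socket below 0.004 m and contact force between the fingers and stud below 0.1 N), for 0.2 s.
2. the pliers' handle is pressed and the stud has clicked home under the pad (x of stud in the frame of socket below 0.014 m and x of stem_tip in the frame of socket below -0.011 m and value of joint lever above 0.2 rad), for 0.1 s.
At the end, for the whole second after the job is handed in: The stud is snapped home in the socket: head within 2 mm of the socket face, within 5 mm sideways, not lifted by more than 4 mm, at rest; the handle has sprung open (below 0.08 rad) (x of stud in the frame of socket below 0.014 m and x of stem_tip in the frame of socket below -0.011 m and y of stud in the frame of socket between -0.005 and 0.005 m and z of stud in the frame of socket below 0.004 m and value of joint lever below 0.08 rad and linear speed of stud below 0.02 m/s); the robot touches nothing.
It fails at once if the pliers pushed with 20 N or more (contact force between any of the fingers, the arm and pliers above 20 N).
It fails at once if the stud pushed into the socket by the gripper instead of the pliers (distance between stud and socket below 0.018 m and contact force between any of the fingers, the arm and stud above 1 N).
It fails at once if a bystander moved by more than 20 mm (distance of any of terminal, tape, screwdriver from where it was at the start of the episode above 0.02 m).
It also fails if it takes over 69 s, if anything falls off the work surface, if the arm or the gripper's body presses on something with over 40 N, if the wrist force passes 120 N, or if a joint passes its speed limit or range.

## Working session

There is one attempt and no reset: what is moved stays moved. The work goes in short steps, each a Python script; the robot and the scene stay as the last script left them, time stands still between calls to the robot, and variables do not carry over. Pictures are saved under pics/ and viewed, at most 10 in all, crops included, and the job is handed in when it is done.

```bash
mkdir -p pics; ls; cat > h.py <<'E'
from cell import *
import numpy as np, cv2
from scipy.spatial.transform import Rotation as R
def save(n,f): cv2.imwrite('pics/'+n,cv2.cvtColor(f,cv2.COLOR_RGB2BGR))
def ray(f,px):
    T=np.array(f['cam_to_world']); d=T[:3,:3]@np.array([(px[0]-f['cx'])/f['fx'],(px[1]-f['cy'])/f['fy'],1.])
    return T[:3,3],d/np.linalg.norm(d)
def onz(f,px,z):
    o,d=ray(f,px); return o+d*(z-o[2])/d[2]
def tri(obs):
    A=np.zeros((3,3));b=np.zeros(3);rs=[ray(f,p) for f,p in obs]
    for o,d in rs:
        P=np.eye(3)-np.outer(d,d);A+=P;b+=P@o
    x=np.linalg.solve(A,b); return x,[round(1000*np.linalg.norm((np.eye(3)-np.outer(d,d))@(x-o)),1) for o,d in rs]
def proj(f,p):
    T=np.linalg.inv(np.array(f['cam_to_world']));c=T[:3,:3]@np.array(p)+T[:3,3]
    return np.array([f['fx']*c[0]/c[2]+f['cx'],f['fy']*c[1]/c[2]+f['cy']])
def down(yaw): # tool z down, tool y axis along world direction yaw+90deg
    return (R.from_euler('z',yaw)*R.from_rotvec([np.pi,0,0])).as_rotvec()
E
python3 - <<'E'
from h import *
s=get_state();print(s)
for c in('scene','top'):
    f=grab_frame(c);save(c+'1.png',f['img']);print(c,np.round(f['cam_to_world'],3).tolist(),f['fx'])
    for n in ('stud','stem_tip','pliers','socket','cradle','grip','terminal','tape','screwdriver'):
        print(n,[(np.round(d['centre']).tolist(),round(d['score'],2)) for d in tip_of(c,n)][:5], [(np.round(d['centre']).tolist(),round(d['score'],2)) for d in spot_in(c,n)][:5])
E
```

```text
pics
{'clock': 0.0, 'q': array([-1.32816839e+00,  3.26962815e-01, -1.93606385e-01,  1.05199162e+00,
       -1.47913761e-05,  1.43660934e+00]), 'joint_velocities': array([-2.13949878e-03, -2.78068245e-05,  2.89837571e-04,  1.86750962e-04,
        7.52945327e-04,  6.15519404e-04]), 'tau': array([ 6.14493365e-04, -4.43395078e+01,  2.62438595e+01,  1.53363298e-02,
       -1.02281217e-04,  7.63652480e-06]), 'position': array([ 0.20224783, -0.51082714,  0.23048299]), 'eef_rot': array([-3.08426832e+00, -5.88074063e-01,  1.73310006e-04]), 'contact_force': array([ 0.45919976, -1.10010535,  0.46024949]), 'wrist_torque': array([-0.01923365, -0.00464551, -0.01264225]), 'grasp_force': 0.0, 'finger_gap': 1.0028536295910022}
scene [[-0.88, 0.318, -0.352, 0.966], [0.474, 0.56, -0.68, 0.734], [-0.019, -0.765, -0.643, 0.741], [0.0, 0.0, 0.0, 1.0]] 585.4447052509361
stud [([408.0, 437.0], 0.97), ([459.0, 406.0], 0.95), ([395.0, 379.0], 0.76), ([330.0, 405.0], 0.69)] [([398.0, 371.0], 0.91), ([332.0, 396.0], 0.82), ([459.0, 402.0], 0.8), ([407.0, 429.0], 0.79), ([308.0, 167.0], 0.26)]
stem_tip [([396.0,
[... 989 characters left out ...]
.64), ([152.0, 265.0], 0.6)]
stem_tip [([204.0, 253.0], 0.7), ([210.0, 200.0], 0.66), ([164.0, 230.0], 0.6), ([155.0, 279.0], 0.47)] [([152.0, 267.0], 0.7), ([198.0, 196.0], 0.64), ([154.0, 226.0], 0.62), ([197.0, 245.0], 0.54)]
pliers [([470.0, 226.0], 0.71), ([297.0, 272.0], 0.7)] [([303.0, 269.0], 0.76)]
socket [([259.0, 276.0], 0.83)] [([300.0, 270.0], 0.87), ([316.0, 288.0], 0.65)]
cradle [([263.0, 265.0], 0.82)] [([302.0, 271.0], 0.71)]
grip [([356.0, 313.0], 0.56)] [([312.0, 282.0], 0.61)]
terminal [([457.0, 302.0], 0.91)] [([460.0, 303.0], 0.8)]
tape [([195.0, 307.0], 0.81)] [([190.0, 299.0], 0.82), ([313.0, 283.0], 0.61)]
screwdriver [([468.0, 226.0], 0.76)] [([481.0, 208.0], 0.57)]
```

View pics/scene1.png

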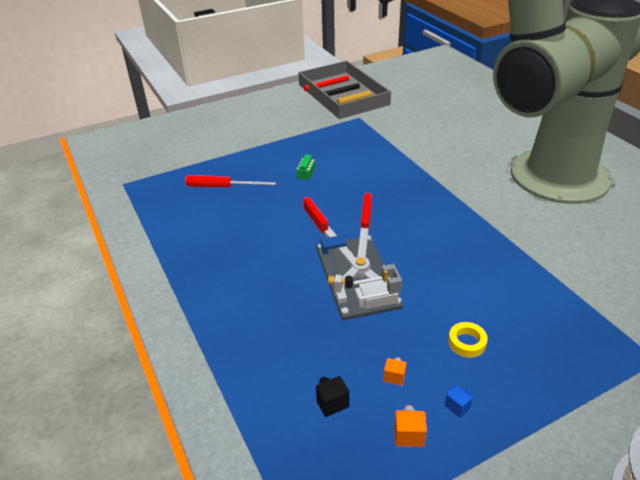

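View pics/top1.png

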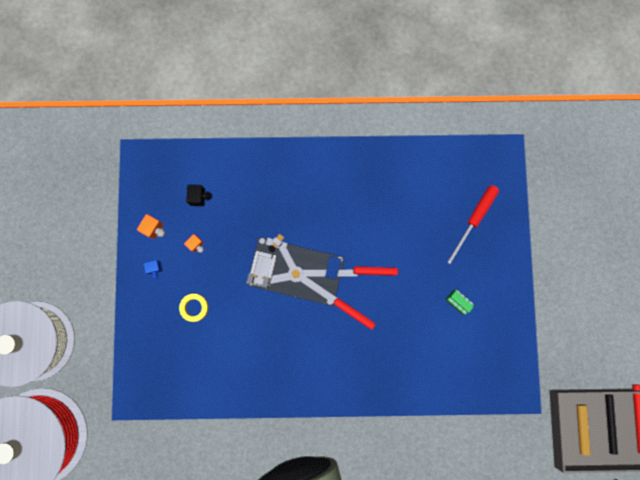

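Candidates in orange: the small one at scene (395,371) / top (193,243), and the larger one at scene (411,428) / top (149,226). Black (332,396) and blue (459,401) are excluded. The stud should be the smaller orange one, so I'll confirm that in an enlarged crop.

```bash
python3 - <<'E'
from h import *
fs=grab_frame('scene');ft=grab_frame('top')
a=cv2.resize(fs['img'][345:450,370:475],(400,400),interpolation=cv2.INTER_CUBIC)
b=cv2.resize(ft['img'][190:290,130:230],(400,400),interpolation=cv2.INTER_CUBIC)
save('orange.png',np.hstack([a,b]))
a=cv2.resize(fs['img'][230:325,310:410],(400,380),interpolation=cv2.INTER_CUBIC)
b=cv2.resize(ft['img'][225:320,240:340],(400,380),interpolation=cv2.INTER_CUBIC)
save('pl.png',np.hstack([a,b]))
for f,n in((fs,'s'),(ft,'t')):
    hsv=cv2.cvtColor(f['img'],cv2.COLOR_RGB2HSV)
    for col,lo,hi in(('orange',(5,150,100),(18,255,255)),('red',(0,180,80),(3,255,255))):
        m=cv2.inRange(hsv,lo,hi)
        k,l,st,c=cv2.connectedComponentsWithStats(m)
        for i in range(1,k):
            if 60<st[i,4]<2500:
                r=cv2.minAreaRect(np.argwhere(l==i)[:,::-1].astype(np.float32))
                print(n,col,st[i,4],np.round(c[i],1),'rect',np.round(r[0],1),np.round(r[1],1),round(r[2],1))
print('top cradle ',onz(ft,[263,265],.036),'pivot',onz(ft,[296,273],.04), 'socket',onz(ft,[259,276],.036))
E
```

```text
s orange 1658 [479.7  12.6] rect [467.5  18.5] [83. 37.] -0.0
s orange 452 [394.3 371.2] rect [394.2 371.3] [20.4 22.8] 12.5
s orange 1044 [409.9 428. ] rect [410.5 428. ] [31. 34.] 0.0
s red 149 [332.4  81. ] rect [332.3  81.1] [ 4.6 33. ] 76.0
s red 368 [207.8 181. ] rect [208.  180.5] [ 9. 42.] 90.0
s red 202 [366.1 210.5] rect [366.1 210.4] [ 6.1 33.2] 6.3
s red 311 [315.4 214.5] rect [315.1 214.3] [36.6  9.3] 52.6
t orange 319 [149.  225.9] rect [149.4 226.3] [18.9 18.5] 31.0
t orange 158 [193.1 242.6] rect [193.5 243. ] [12.  13.4] 45.0
t red 390 [483.1 205.4] rect [483.  205.6] [ 9.4 43.2] 31.0
t red 240 [375.1 270.7] rect [375.  270.6] [42.1  5.8] 2.2
t red 255 [353.7 313.2] rect [353.7 313.2] [45.8  5.6] 34.4
t red 229 [637.3 416.9] rect [636.5 423. ] [58.  5.] 90.0
t red 851 [ 63.6 425. ] rect [ 60.7 427.3] [77.6 30.6] 68.1
top cradle  [0.57343092 0.13206569 0.036     ] pivot [0.5550703  0.06148721 0.04      ] socket [0.54999934 0.14065215 0.036     ]
```

View pics/orange.png

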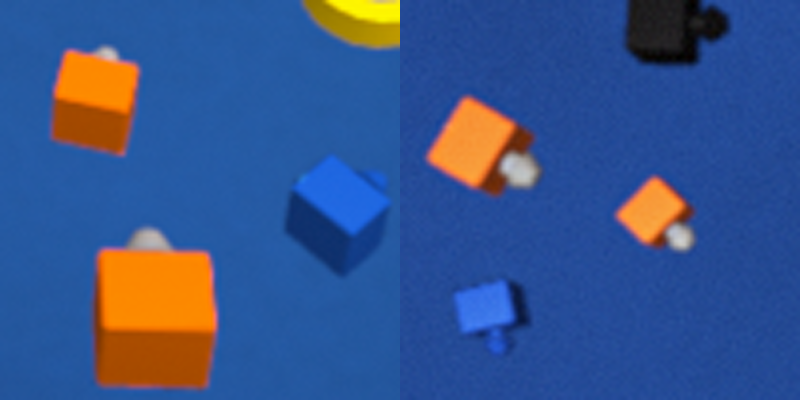

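View pics/pl.png

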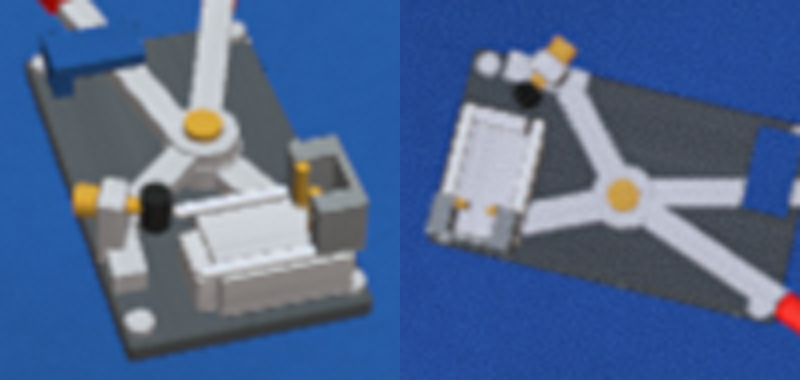

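The smaller orange one, at scene (394,371) and top (193,243), is about two thirds the size of the other, so it's the stud. The pliers crop shows the pivot at top (296,273) and the socket at the low-x end. The yaw is slightly negative. Next I'll fit the poses.

```bash
cat > fit.py <<'E'
from h import *
from scipy.optimize import least_squares
fs=grab_frame('scene');ft=grab_frame('top')
def hsv(f): return cv2.cvtColor(f['img'],cv2.COLOR_RGB2HSV)
def cc(f,lo,hi,near):
    k,l,st,c=cv2.connectedComponentsWithStats(cv2.inRange(hsv(f),lo,hi))
    i=1+np.argmin(np.linalg.norm(c[1:]-near,axis=1)-st[1:,4]*.02); return l==i,c[i]
# gold pivot cap
for f,n,c0 in((fs,'s',(361,262)),(ft,'t',(296,273))):
    m,c=cc(f,(12,120,90),(28,255,255),c0);print('cap',n,c,m.sum())
    if n=='s': cs=c
    else: ct=c
print('pivot',tri([(fs,cs),(ft,ct)]))
# red grips
g=[];
for a,b,n in(((366,210),(353.7,313.2),'mov'),((315,214),(375,270.7),'fix')):
    ca=cc(fs,(0,180,80),(3,255,255),a)[1];cb=cc(ft,(0,180,80),(3,255,255),b)[1]
    print(n,tri([(fs,ca),(ft,cb)]))
    if n=='mov':g=[ca,cb]
# plate corners top
H=hsv(ft); nb=((H[...,1]<110)).astype(np.uint8); nb[:225]=0;nb[320:]=0;nb[:,:235]=0;nb[:,360:]=0
nb=cv2.morphologyEx(nb,cv2.MORPH_OPEN,np.ones((13,13)))
r=cv2.minAreaRect(np.argwhere(nb)[:,::-1].astype(np.float32));bx=cv2.boxPoints(r)
print('plate',r);W=np.array([onz(ft,p,.012) for p in bx]);print(W.round(4),np.linalg.norm(np.diff(W,axis=0),axis=1))
# lsq over network points, both views
obs=[]
P={'socket':(-.022,.072,.036),'cradle':(.0035,.072,.036),'pliers':(0,0,0),'grip':(-.053,-.14,.031)}
for f,c in((fs,'scene'),(ft,'top')):
    grab_frame(c)
    for n in P:
        for d in tip_of(c,n): obs.append((f,n,np.array(d['centre'])))
obs+=[(fs,'gr',g[0]),(ft,'gr',g[1]),(fs,'cap',cs),(ft,'cap',ct)]
P['gr']=(-.053,-.14,.038);P['cap']=(0,0,tri([(fs,cs),(ft,ct)])[0][2])
def res(v,raw=False):
    Rz=R.from_euler('z',v[2]).as_matrix();o=[]
    for f,n,p in obs:
        o.append(proj(f,Rz@np.array(P[n])+[v[0],v[1],0])-p)
    return np.array(o) if raw else np.ravel(o)
s=least_squares(res,[.555,.061,-.23],loss='soft_l1',f_scale=1.5);print('pose',s.x)
for (f,n,p),e in zip(obs,res(s.x,True)): print(n,'s' if f is fs else 't',e.round(1))
# stud
ms,_=cc(fs,(5,150,100),(18,255,255),(394,371));mt,_=cc(ft,(5,150,100),(18,255,255),(193,243))
def box(v,f):
    Rz=R.from_euler('z',v[2]).as_matrix()
    q=np.array([proj(f,Rz@np.array([x,y,z])+[v[0],v[1],0]) for x in(-.012,.012) for y in(-.015,.015) for z in(0,.03)],np.float32)
    S=8;h=np.zeros((480,640),np.float32);x0,y0=np.floor(q.min(0)-4).astype(int);x1,y1=np.ceil(q.max(0)+4).astype(int)
    im=np.zeros(((y1-y0)*S,(x1-x0)*S),np.uint8);cv2.fillConvexPoly(im,np.round((cv2.convexHull(q)[:,0]-[x0,y0]+.5)*S).astype(int),255)
    h[y0:y1,x0:x1]=cv2.resize(im/255.,(x1-x0,y1-y0),interpolation=cv2.INTER_AREA);return h
from scipy.optimize import minimize
def cost(v,w): return w[0]*np.abs(box(v,fs)-ms).sum()+w[1]*np.abs(box(v,ft)-mt).sum()
c0=onz(ft,(193,243),.03)
for w in((1,2),(1,0),(0,1)):
    best=min((minimize(cost,[c0[0],c0[1],y],args=(w,),method='Nelder-Mead',options=dict(initial_simplex=[[c0[0],c0[1],y],[c0[0]+.01,c0[1],y],[c0[0],c0[1]+.01,y],[c0[0],c0[1],y+.15]])) for y in(.6,.8,1.0)),key=lambda r:r.fun)
    print('stud',w,best.x.round(4),best.fun.round(1),ms.sum(),mt.sum())
st=[tip_of(c,'stem_tip') for c in('scene','top')]
print('stem',[[d['centre'] for d in s][:4] for s in st])
E
python3 fit.py
```

```text
cap s [360.27272727 260.92727273] 55
cap t [295.22222222 273.33333333] 36
pivot (array([0.55540665, 0.06287407, 0.03498168]), [np.float64(0.8), np.float64(0.8)])
mov (array([ 0.46921925, -0.06002555,  0.03588131]), [np.float64(0.8), np.float64(0.8)])
fix (array([ 0.5588982 , -0.10869297,  0.02766916]), [np.float64(0.3), np.float64(0.3)])
plate ((295.9117736816406, 270.85296630859375), (89.49564361572266, 50.20487594604492), 14.03624439239502)
[[ 0.5336  0.1707  0.012 ]
 [ 0.6404  0.144   0.012 ]
 [ 0.5898 -0.0462  0.012 ]
 [ 0.4841 -0.0176  0.012 ]] [0.11000126 0.19682792 0.10951237]
pose [ 0.55690961  0.06382318 -0.23629745]
socket s [ 0.1 -1.2]
cradle s [ 1.3 -0.8]
cradle s [-22.8 -90.3]
pliers s [1.  2.9]
grip s [ 0.  -3.9]
socket t [ 0.1 -0.8]
cradle t [-0.2 -0.5]
pliers t [-1.2  2.2]
grip t [ 0.4 -0.2]
grip t [-115.    87.6]
gr s [-1.  -0.3]
gr t [ 0.2 -1.9]
cap s [0.  0.6]
cap t [-0.2 -1. ]
stud (1, 2) [0.6271 0.2854 0.879 ] 177.6 452 157
stud (1, 0) [0.6275 0.2852 0.8933] 63.1 452 157
stud (0, 1) [0.6261 0.2863 0.9729] 50.5 452 157
stem [[[323.6, 379.4], [470.9, 393.1], [397.3, 358.7], [406.1, 406.7]], [[167.3, 230.9], [201.7, 253.0], [151.8, 280.3], [212.5, 195.3]]]
```

```bash
python3 - <<'E'
from h import *
ft=grab_frame('top');fs=grab_frame('scene')
h=onz(ft,(193.1,242.6),.03);t=onz(ft,(201.7,253.0),.015);t2=onz(fs,(397.3,358.7),.015)
for q in(t,t2):
    d=h-q;print(h,q,np.arctan2(d[1],d[0]),np.linalg.norm(d[:2]))
yaw=.90; x,y=.6268,.2857
movep([x,y,.12],down(yaw+np.pi));print(get_state()['q'].round(2),get_state()['contact_force'].round(2))
r=move_l([x,y,.006],.1,until_force=8);print(r,get_state()['position'])
grab(40);s=get_state();print(s['finger_gap'],s['grasp_force'],s['clock'])
move_l([x,y,.13],.15)
print(get_state()['finger_gap'],get_state()['contact_force'].round(2))
ft=grab_frame('top');fs=grab_frame('scene')
save('grasp.png',np.hstack([cv2.resize(fs['img'][290:410,340:460],(400,400)),cv2.resize(ft['img'][180:300,130:250],(400,400))]))
E
```

```text
[0.6245403  0.28361472 0.03      ] [0.60329723 0.26809489 0.015     ] 0.6309581980844209 0.02630842533363783
[0.6245403  0.28361472 0.03      ] [0.61033631 0.26733012 0.015     ] 0.8535351997103036 0.02160882901221063
[ 0.32  0.66  0.07  0.97 -0.   -0.58] [-0.39  0.11 -0.52]
False [0.62748094 0.2859328  0.0068829 ]
0.35086899228532725 39.94689993560314 7.825
0.35617474073327376 [ 0.17 -0.28 -1.07]
```

View pics/grasp.png

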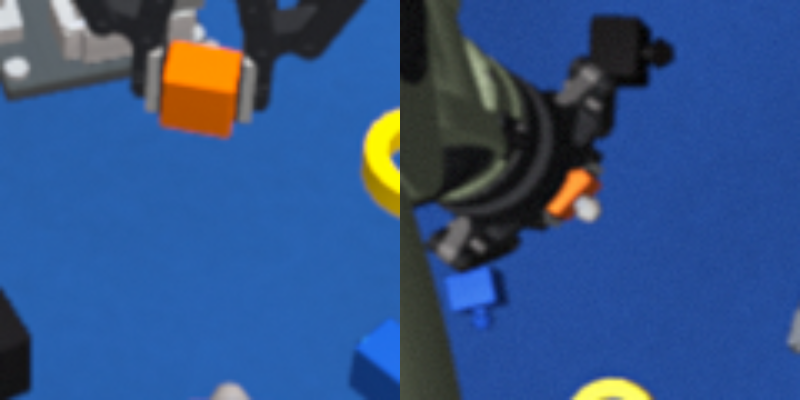

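The stud is held square across y, with a gap of 29.8 mm and the stem pointing out at top crop (587,208). Next I'll move above the cradle and compare stud and cradle in the same pictures.

```bash
python3 - <<'E'
from h import *
fs=grab_frame('scene');ft=grab_frame('top')
yaw=-.25;x,y=.5772,.1322
movep([x,y,.13],down(yaw+np.pi))
move_l([x,y,.036+.0069+.012],.1)
print(get_state()['position'],get_state()['q'].round(2),get_state()['clock'])
for n in('socket','cradle','stud','stem_tip'):
    fs=grab_frame('scene');ft=grab_frame('top')
    a=tip_of('scene',n);b=tip_of('top',n)
    out=[(u['centre'],v['centre'])+tri([(fs,u['centre']),(ft,v['centre'])]) for u in a for v in b]
    for o in out:
        if max(o[3])<4: print(n,o[0],o[1],o[2].round(4),o[3][0])
a=cv2.resize(fs['img'][230:325,310:410],(800,760),interpolation=cv2.INTER_CUBIC)[100:700]
save('over_s.png',a)
save('over_t.png',cv2.resize(ft['img'][220:310,220:340],(800,600),interpolation=cv2.INTER_CUBIC))
E
```

```text
[0.57774126 0.13238815 0.05539053] [ 0.1   0.57 -0.3   0.7   0.    0.35] 10.7917
socket [380.3, 285.7] [260.0, 273.0] [0.5581 0.1372 0.0372] 2.2
cradle [368.8, 286.6] [264.1, 263.3] [0.5777 0.1291 0.0376] 0.9
stud [404.9, 435.5] [151.7, 226.4] [0.6678 0.3803 0.0043] 3.0
stud [456.9, 405.3] [154.4, 263.8] [0.58   0.3747 0.0074] 2.2
stem_tip [407.8, 406.3] [164.8, 233.4] [0.6468 0.3487 0.0189] 0.4
stem_tip [470.8, 391.4] [153.8, 278.2] [0.5498 0.371  0.0159] 0.3
stem_tip [320.7, 382.8] [211.4, 195.8] [0.7328 0.248  0.0112] 1.7
```

View pics/over_s.png

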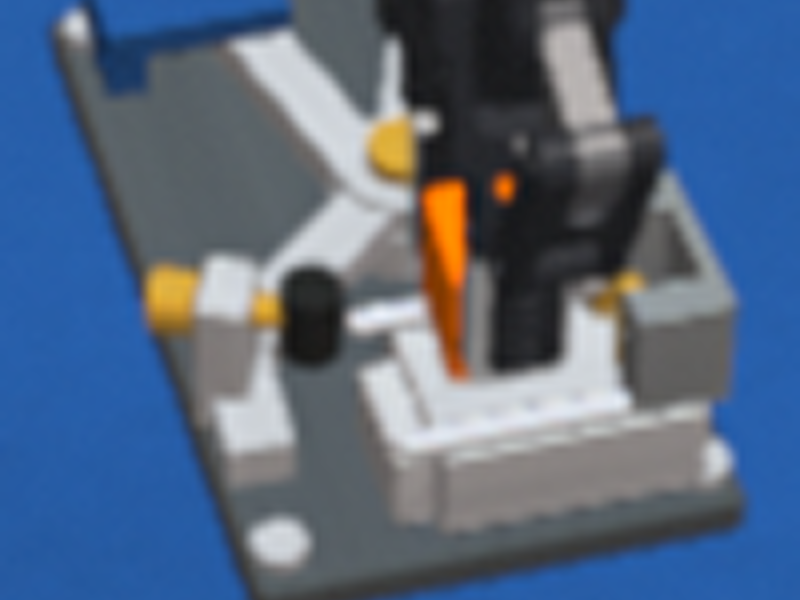

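View pics/over_t.png

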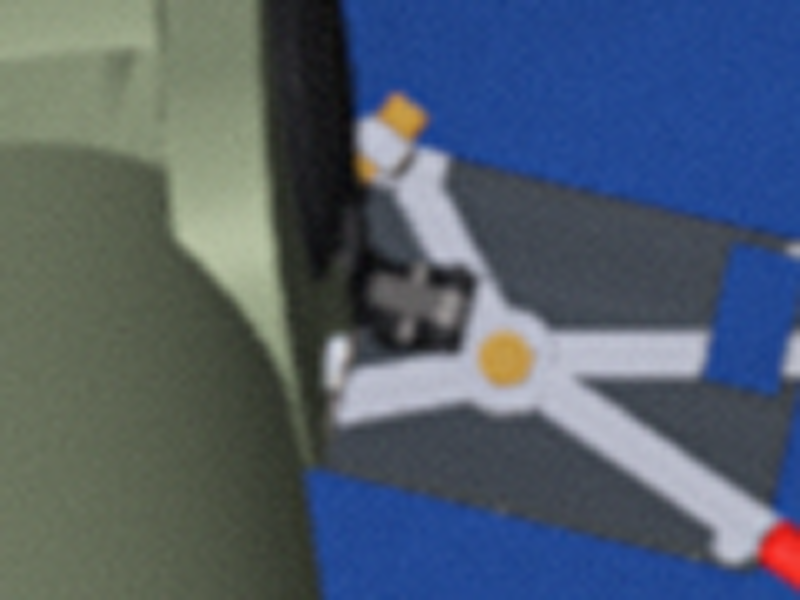

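```bash
python3 - <<'E'
from h import *
s=get_state();p=s['position']
x,y=.5772,.1322
r=move_l([x,y,.0405],.03,until_force=4);s=get_state();print(r,s['position'],s['contact_force'].round(2),s['wrist_torque'].round(3),'under',s['position'][2]-.0069)
E
```

```text
True [0.57717739 0.13189959 0.04245389] [-0.58 -0.79  5.28] [-0.019  0.172 -0.007] under 0.03555389291866143
```

Floor contact is at underside height 35.6 mm, so the stud sits between the rails. I'll release it and look.

```bash
python3 - <<'E'
from h import *
p=get_state()['position']
let_go(); print(get_state()['contact_force'].round(2))
move_l([p[0],p[1],.16],.15)
movep([.40,-.02,.2],down(-.25+np.pi))
s=get_state();print(s['clock'],s['position'],s['finger_gap'])
T={}
for n in('socket','cradle','stud','stem_tip'):
    fs=grab_frame('scene');ft=grab_frame('top')
    for u in tip_of('scene',n):
        for v in tip_of('top',n):
            x,e=tri([(fs,u['centre']),(ft,v['centre'])])
            if max(e)<5 and .5<x[0]<.62 and .08<x[1]<.2: print(n,u['centre'],v['centre'],x.round(4),e[0])
a=cv2.resize(fs['img'][245:320,320:420],(400,300),interpolation=cv2.INTER_CUBIC)
b=cv2.resize(ft['img'][230:305,235:335],(400,300),interpolation=cv2.INTER_CUBIC)
save('rel.png',np.hstack([a,b]))
E
```

```text
[-0.22 -0.01 -0.14]
14.5 [ 0.40109202 -0.01993392  0.200047  ] 0.9959415780000217
socket [383.3, 286.7] [259.6, 272.8] [0.5565 0.1395 0.0362] 0.4
cradle [371.6, 289.2] [263.2, 265.2] [0.5738 0.1317 0.0318] 0.6
stud [370.1, 289.5] [264.2, 265.0] [0.5748 0.1295 0.0296] 1.1
stem_tip [382.0, 279.7] [257.8, 275.0] [0.5545 0.1393 0.0513] 4.0
```

View pics/rel.png

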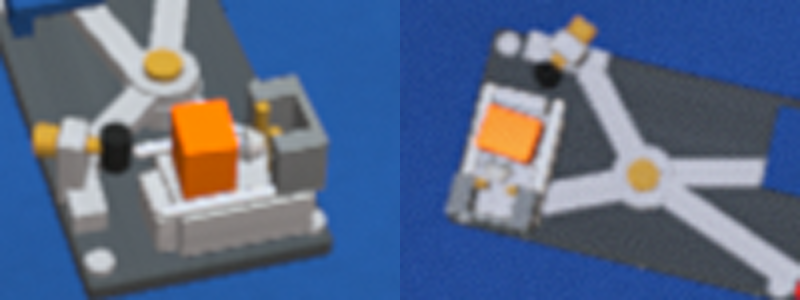

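The stud sits in the cradle between the rails, with the stem in the mouth. In the top crop the head edge is about 12–13 mm from the grey face, which puts the origin at about 25 mm. Now I'll press the handle along its arc.

```bash
cat > arc.py <<'E'
from h import *
PV=np.array([.5555,.063]);A0=-2.1826;Z=.020
def pose(th,off=.019,r=.15):
    a=A0+th;n=np.array([-np.sin(a),np.cos(a)])
    p=PV+r*np.array([np.cos(a),np.sin(a)])-n*off
    return [p[0],p[1],Z],down(a+np.pi/2+np.pi),n
def fn(n,f0):
    f=get_state()['contact_force']-f0; return -float(f[:2]@n)
E
python3 - <<'E'
from arc import *
grab(20)
p,r,n=pose(0,.036)
movep([p[0],p[1],.12],r);move_l(p,.12)
sleep(.2);f0=get_state()['contact_force'];np.save('f0.npy',f0);print('f0',f0.round(2),get_state()['clock'])
p,r,_=pose(0,.012);hit=move_l(p,.04,rot=r,until_force=2)
s=get_state();q=s['position'][:2]-PV
print(hit,s['position'],'force',fn(n,f0),'off from bar line',-(q@n),'radius',q@np.array([np.cos(A0),np.sin(A0)]),s['clock'])
E
```

```text
f0 [-0.93 -0.13  1.37] 18.0083
False [ 0.45916808 -0.05269022  0.01984645] force 0.5373763569291607 off from bar line 0.012412515271020524 radius 0.15003331743214238 18.7583
```

```bash
python3 - <<'E'
from arc import *
f0=np.load('f0.npy');log=[];peak=0;th=0
while th<.30:
    th+=.02;p,r,n=pose(th,.012)
    hit=move_l(p,.04,rot=r,until_force=7)
    f=fn(n,f0);log.append((round(th,3),round(f,2)));
    if hit or f>9: break
print(log,hit,get_state()['position'],get_state()['clock'])
E
```

```text
[(0.02, 0.17), (0.04, 0.61), (0.06, 0.11), (0.08, -0.03), (0.1, 0.51), (0.12, 0.74), (0.14, 0.17), (0.16, 1.0), (0.18, 1.48), (0.2, 1.35), (0.22, 0.87), (0.24, 1.1), (0.26, 1.19), (0.28, 0.93), (0.3, 2.56)] False [ 0.4977781  -0.07603643  0.01993013] 22.5083
```

```bash
python3 - <<'E'
from arc import *
f0=np.load('f0.npy');log=[];peak=0;th=.30;drop=False;why=None
while th<.66:
    th+=.008;p,r,n=pose(th,.012)
    hit=move_l(p,.015,rot=r,until_force=5)
    f=fn(n,f0);log.append((round(th,3),round(f,2)));peak=max(peak,f)
    if hit or f>14: why='guard';break
    if peak>5 and f<.55*peak: why='click';break
print(log,why,get_state()['position'],get_state()['clock'])
E
```

```text
[(0.308, 3.91), (0.316, 4.66), (0.324, 6.98), (0.332, 6.31), (0.34, 6.72), (0.348, 6.28), (0.356, 5.75), (0.364, 1.73)] click [ 0.50747184 -0.07962601  0.01999866] 24.5083
```

The force peaked at 7 N and dropped to 1.7 N, which is the click. I'll press on until the steep rise that means home.

```bash
python3 - <<'E'
from arc import *
f0=np.load('f0.npy');log=[];th=.364
sleep(.1)
while th<.5:
    th+=.004;p,r,n=pose(th,.012)
    hit=move_l(p,.012,rot=r,until_force=5)
    f=fn(n,f0);log.append((round(th,3),round(f,2)))
    if hit or f>7: break
sleep(.2)
print(log,hit,fn(n,f0),get_state()['clock'])
fs=grab_frame('scene');ft=grab_frame('top')
a=cv2.resize(fs['img'][245:320,320:420],(400,300),interpolation=cv2.INTER_CUBIC)
b=cv2.resize(ft['img'][230:305,235:335],(400,300),interpolation=cv2.INTER_CUBIC)
save('home.png',np.hstack([a,b]))
E
```

```text
[(0.368, 1.55), (0.372, 1.17), (0.376, -0.06), (0.38, 1.41), (0.384, 1.38), (0.388, 1.51), (0.392, 2.34), (0.396, 3.39), (0.4, 1.71), (0.404, 2.26), (0.408, 3.7), (0.412, 5.09), (0.416, 6.22), (0.42, 7.57)] False 7.257942582321038 28.3083
```

View pics/home.png

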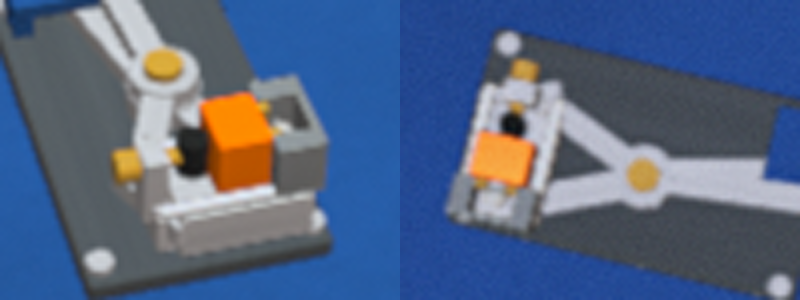

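Force is rising steeply at about 2.2 N/mm and the head is against the grey face in both views. I'll press slightly further for certainty, then let the handle spring open.

```bash
python3 - <<'E'
from arc import *
f0=np.load('f0.npy');log=[];th=.42
while th<.436:
    th+=.004;p,r,n=pose(th,.012);hit=move_l(p,.012,rot=r,until_force=4);f=fn(n,f0);log.append(round(f,2))
    if hit or f>11: break
print(log)
sleep(.15)
while th>0.03:
    th-=.06;p,r,n=pose(max(th,0),.012);move_l(p,.08,rot=r)
p,r,n=pose(0,.06);move_l(p,.1,rot=r);sleep(.1);print('free',fn(n,f0))
move_l([p[0],p[1],.2],.15,rot=r)
sleep(.3);print(get_state()['clock'])
fs=grab_frame('scene');ft=grab_frame('top')
a=cv2.resize(fs['img'][190:325,300:420],(400,450),interpolation=cv2.INTER_CUBIC)
b=cv2.resize(ft['img'][225:337,240:340],(400,450),interpolation=cv2.INTER_CUBIC)
save('fin.png',np.hstack([a,b]))
E
```

```text
[8.8, 9.61, 11.7]
free -1.3065897144425636
33.575
```

View pics/fin.png

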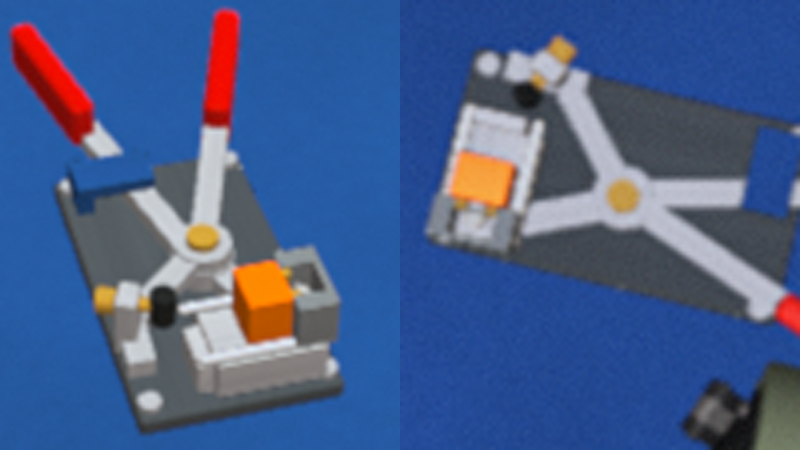

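```bash
python3 -c "
from h import *
print(sign_off())"
```

```text
the job is handed in; nothing more can be done
None
```

I laid the orange stud in the cradle, pressed it home with the pliers (7 N peak, a click, then a steep rise to 11.7 N), let the handle spring open, and handed the job in at about 34 s; no verdict came back.

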